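# Close and clamp the nebuliser's chamber cover

### The arm

A 6-joint arm with a two-finger parallel gripper is mounted at the origin on the work surface. World frame = base frame: x ahead of the robot, y to its left, z up, the work surface at z = 0. Lengths are in m, angles in degrees, forces in N, time in s.
With the tool pointing down it reaches from about 0.25 to 0.725 m from the base axis. Payload 9.7 kg.
Tool frame: the origin (TCP) lies at the very end of the fingers, on their centre line; the grasp point (between the pads) lies 19 mm behind it; y points along the fingers, x is the direction in which the jaws open and shut, and the axes are right-handed (so a half turn about y gives the same grasp; the last joint's range is limited). The gripper opens to 85 mm and grips with 20 to 120 N. Pads are 22 mm wide; open, the fingers measure 114 mm over their backs; the gripper's body (76 mm by 85 mm) begins 54 mm behind the grasp point. The pads swing forward as they close: fully open they stand 13 mm farther back than shut.
Start: joints at [0, 4.979, 10.078, 95.1, 0, 90], TCP at [0.55, -0, 0.231] pointing down, gripper open.
Joint ranges: [-179.16, 179.16], [-48.56, 103.87], [-65.8, 70.77], [-126.05, 130.52], [-82.76, 87.17], [-180, 180]. Speed limits (degrees/s): [127.2, 127.2, 147.25, 180, 180, 180].

### API

Orientations are given as [roll, pitch, yaw] about the fixed x, y, z axes, in that order (R = Rz(yaw) Ry(pitch) Rx(roll)).
In Python, from workcell import bot gives the robot as it stands.
- The arm moves only by the shell command python3 -m jog 'ROWS' [FORCE]. ROWS is JSON, a list of rows, each a list of 7 numbers: the closure, from 0 (fully open) to 1 (shut), then the shift along the world's x, y, z in units of 25 mm (1.0 is 25 mm), then the turn, a rotation vector about the world's x, y, z in units of 5 degrees (1.0 is 5 degrees). A call has 1 to 5 rows; each row is the pose to reach, as a shift and turn from the pose commanded when the call began; what a row does not reach only later rows make up. A row lasts 1/10 s, in which the tool goes at most 50 mm and 8.59 degrees, less where a joint would pass 70% of its speed; a pose out of reach is approached as far as the arm can. A call with a gripper value outside its range is refused whole. The fingers move at their own pace and stop on an object; FORCE is the grip in N (left out, the last holds). Time passes only in rows, so rows that repeat a pose let the fingers close. It gives the time, the measured TCP pose, the force and the opening at its end, in the units of the state.
- bot.get_obs(): the state, without advancing time (a new reading comes with each control period).
- bot.camera(name): name is "scene" or "side" or "wrist"; returns (picture, depth): 420x560x3 uint8, red, green, blue; 420x560 float32, m along the optical axis (not along the pixel's ray), 0 where there is no reading.
- bot.camera_model(name): a dict with "fx", "fy", "cx", "cy" (pixels), "rvec" (rotation vector, rad) and "tvec" (3), from world to camera coordinates, as OpenCV has them; the wrist camera has in their place "tool_from_camera" (4x4, takes a point from camera to tool coordinates, whose origin is the TCP and whose axes are the tool frame's). Camera axes: x right, y down, z forward; pixel columns grow to the right and rows downward; lengths in m; the calibration is good to about 2 mm. The wrist camera is an equidistant fisheye: a pixel r from the principal point sees the ray r / f radians off the axis. A picture is of the moment at which its call begins: read the wrist's pose just before it. camera_model takes no time and is no camera call.
- bot.job_done(): hands the job in, once; it reports no verdict.
Trained networks look in the newest picture that a camera, given by its name, has taken for a name from the list of things; names that differ only in an ending like _2 or _b are one class to them, and where a whole thing is asked for, a point or a joint stands for the part that bears it (a point fixed in the world has none). Each returns a list of dicts, best first, with "conf" (0 to 1); they miss things now and then, are a little off and sometimes report something else, mostly with a low value. They report only what shows in the picture. A call takes as long as a camera call.
- bot.regions_of(camera, label): "pixels" (420x560 bool, what is visible of it) and "point" ([row, column] in pixels, amid what is visible of it).
The state is a dict: "time": time; "q": joint angles; "qd": joint speeds; "joint_efforts": joint torques, N m; "ee_pos": TCP position; "tcp_rot": TCP orientation; "wrist_force": force on the tool from outside, world axes, zero at the start; "torque": the same for the moment, N m; "opening": finger opening in m.
Only numpy, scipy, OpenCV 4.12 (cv2) and the standard library are available. Lean on these libraries where they do the work, as an engineer would, in place of code of your own. Each camera call takes 0.05 s, during which the arm holds its last target. There are 200 camera calls.

### The job

Close the nebuliser's chamber for the next patient: with the fingertips press its round white cover down until it is fully home in the collar, then push the clamp band's lever round, past its dead point, until it snaps into lock against the band. Only press and push: do not pull the cover up out of the collar, and leave everything else where it stands.

Things in the scene. Friction and masses are not known exactly. Their poses are not given: they have to be found in the camera images.
- nebuliser: Ultrasonic nebuliser, fixed: a light case 200 mm deep (x), 300 wide (y), top at 105 mm. Origin: centre of its underside; x points away from the dialled front, z up. A grey round collar, 100 mm across, stands on the left half of its top, axis at (0, 75) mm in this frame, girdled by a split steel clamp band that ends 143 mm above the table.
- cover_top (a point): Centre of the flat round top, 47 mm across, of the white chamber cover (flange 99 mm across) in the collar: press here. 168 mm above the table when home; starts 7 to 11 mm higher. A short outlet stub slants out of the cover on the right, away from the lever, no higher than this top. z up.
- cover (a joint): How far the cover stands proud of its seat, m: 0 = fully home, on a solid stop. It slides straight up and down in a stiff seal (about 7 N to move, up or down) and stays where it is left. Starts at 0.007 to 0.011.
- clamp_lever (a joint): Swing of the clamp lever, rad: 0 = locked against the band (solid stop), grows anticlockwise from above to 1.9. Starts at 1.2 to 1.7. Loose at first; closing (clockwise) stiffens below 1.15 rad to about 8 N at the pad near 0.7, then eases to nothing at the dead point at 0.2, beyond which it snaps to 0 and stays. Let go before it, it springs open.
- clamp_pivot (a point): The lever's upright pivot at the lever's mid-height, 135 mm above the table (30 mm above the case's top), on the collar's front left, 64 mm from its axis. The lever is a curved steel strip, 6 mm thick, 16 mm high, that follows the band when locked; a wire bail by the pivot ties it to the band's other end.
- lever_pad (a point): Middle of the outer face of the lever's thumb tab (black, 26 mm long, 10 thick, 20 high, bent outwards at the lever's end), 81 mm from the pivot: push here, towards -y, round the circle about the pivot. Frame turns with the lever: x from pivot to here, y out of the pushed face (within 10 deg), away from the collar when locked, z up. 20 mm of free height below the tab.
- basin: white plastic basin, 180 mm across, 50 high; origin at the centre of its underside; leave it alone.
- drops: small amber dropper bottle, 25 mm across, 50 high, standing on the right half of the case's top; origin at the centre of its underside; leave it alone.
- medicine: amber medicine bottle, 52 mm across, 95 high; origin at the centre of its underside; leave it alone.
- mouthpiece: white mouthpiece standing on its wide end, 34 mm across, 66 high; origin at the centre of its underside; leave it alone.
- sanitiser: white bottle, 66 mm across, 150 high; origin at the centre of its underside; leave it alone.
- beaker: white plastic beaker, 72 mm across, 90 high; origin at the centre of its underside; leave it alone.
- mask: grey cone-shaped face mask, rim down, 92 mm across, 62 high; origin at the centre of its underside; leave it alone.

How it is judged (in metres and radians):
On the way, in this order (a step that is already met when the one before it is completed fails the run):
1. the cover is pressed fully home while the lever is still open (value of joint cover below 0.002 m and value of joint clamp_lever above 0.3 rad), for 0.2 s.
2. the lever is pushed past its dead point and has snapped to its stop (value of joint clamp_lever below 0.05 rad), for 0.2 s.
At the end, for the whole second after the job is handed in: The cover stands less than 2 mm proud of its seat, the lever is at rest within 0.05 rad of its locked stop, and every other thing stands upright within 30 mm of where it was (value of joint cover below 0.002 m and value of joint clamp_lever below 0.05 rad and velocity of joint clamp_lever between -0.05 and 0.05 rad/s and distance of each of basin, drops, medicine, mouthpiece, sanitiser, beaker, mask from where it was at the start of the episode below 0.03 m and angle between each of basin, drops, medicine, mouthpiece, sanitiser, beaker, mask's own z axis and vertical below 0.3 rad); the robot touches nothing.
It fails at once if the cover is pulled up in its collar (more than 15 mm proud) (value of joint cover above 0.015 m).
It fails at once if another thing is lifted, carried or knocked (moved more than 30 mm or tilted more than 0.3 rad) (distance of any of basin, drops, medicine, mouthpiece, sanitiser, beaker, mask from where it was at the start of the episode above 0.03 m or angle between any of basin, drops, medicine, mouthpiece, sanitiser, beaker, mask's own z axis and vertical above 0.3 rad).
It also fails if it takes over 42 s, if anything falls off the work surface, if the arm or the gripper's body presses on something with over 40 N, if the wrist force passes 120 N, or if a joint passes its speed limit or range.

## Working session

There is one attempt and no reset: what is moved stays moved. The work goes in short steps, Python scripts to look and compute and a shell command to move; the robot and the scene stay as the last step left them, time stands still between calls to the robot, and variables do not carry over. Pictures are saved under pics/ and viewed, about 8 in all and at most 12, crops included, and the job is handed in when it is done.

```bash
mkdir -p pics; cat > h.py <<'E'
import numpy as np, cv2
from workcell import bot
from scipy.spatial.transform import Rotation as R
def pts(cam,depth,mask=None):
    m=bot.camera_model(cam); v,u=np.nonzero((depth>0)&(mask if mask is not None else True))
    d=depth[v,u]; X=np.c_[(u-m['cx'])/m['fx']*d,(v-m['cy'])/m['fy']*d,d]
    Rm=cv2.Rodrigues(np.array(m['rvec'],float))[0]
    return (X-np.array(m['tvec']).ravel())@Rm,np.c_[v,u]
E
python3 - <<'E'
from h import *
o=bot.get_obs(); print({k:o[k] for k in('time','ee_pos','tcp_rot','wrist_force','opening')})
ims=[]
for c in('scene','side'):
    im,d=bot.camera(c); np.savez(''+c,im=im,d=d)
    cv2.imwrite(f'pics/{c}0.png',im[:,:,::-1])
    for l in('nebuliser','cover_top','lever_pad','clamp_pivot','clamp_lever'):
        for r in bot.regions_of(c,l)[:2]:
            P,_=pts(c,d,r['pixels']); print(c,l,round(r['conf'],2),np.round(r['point']),r['pixels'].sum(),np.round(np.median(P,0),3) if len(P) else None, np.round(np.percentile(P,[3,97],axis=0),3).tolist() if len(P) else '')
E
```

```text
{'time': 0.0, 'ee_pos': array([ 5.49777178e-01, -1.88841163e-05,  2.30576898e-01]), 'tcp_rot': array([-8.99999196e+01,  7.51583198e-02, -3.19355564e-03]), 'wrist_force': array([ 0.47699582, -0.75472792,  0.57631086]), 'opening': 0.08535137351869147}
scene nebuliser 0.84 [278. 236.] 8447 [ 0.629 -0.164  0.105] [[0.491, -0.297, 0.023], [0.681, -0.009, 0.17]]
scene lever_pad 0.51 [221. 274.] 127 [0.516 0.032 0.141] [[0.51, -0.009, 0.129], [0.521, 0.063, 0.148]]
scene clamp_lever 0.71 [185. 369.] 578 [0.458 0.505 0.076] [[0.427, 0.489, 0.012], [0.476, 0.534, 0.151]]
scene clamp_lever 0.64 [221. 274.] 134 [0.516 0.034 0.139] [[0.338, -0.009, -0.0], [0.521, 0.13, 0.147]]
side nebuliser 0.92 [285. 348.] 11023 [ 0.552 -0.21   0.107] [[0.468, -0.296, 0.024], [0.664, -0.013, 0.171]]
side nebuliser 0.56 [166. 282.] 564 [0.575 0.519 0.064] [[0.545, 0.503, 0.004], [0.623, 0.602, 0.094]]
side cover_top 0.79 [228. 340.] 820 [ 0.57  -0.089  0.168] [[0.535, -0.116, 0.149], [0.619, -0.046, 0.18]]
side lever_pad 0.61 [219. 306.] 162 [0.513 0.005 0.144] [[0.506, -0.05, 0.132], [0.53, 0.06, 0.152]]
side lever_pad 0.6 [301. 271.] 340 [ 0.391 -0.16   0.035] [[0.378, -0.168, 0.007], [0.405, -0.144, 0.07]]
side clamp_pivot 0.94 [291. 349.] 10988 [ 0.552 -0.212  0.107] [[0.468, -0.296, 0.026], [0.663, -0.017, 0.171]]
side clamp_lever 0.5 [219. 305.] 179 [0.513 0.012 0.143] [[0.506, -0.034, 0.014], [0.571, 0.267, 0.152]]
```

```bash
ls; ls pics
```

```text
h.py
pics
scene.npz
side.npz
scene0.png
side0.png
```

View pics/scene0.png

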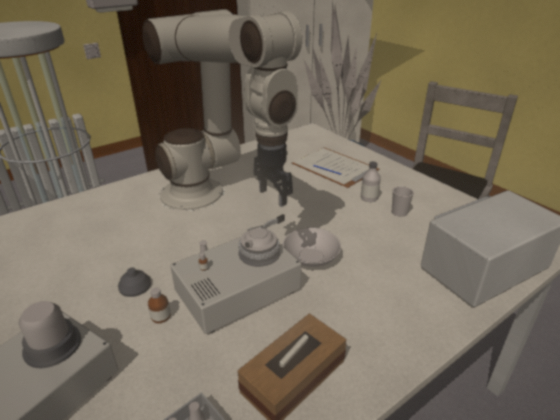

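View pics/side0.png

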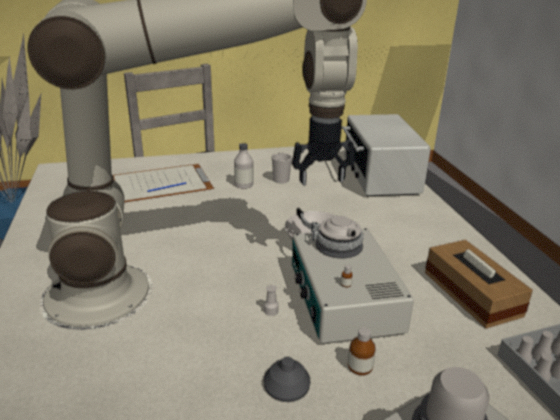

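```bash
python3 - <<'E'
from h import *
for c in('scene','side'):
    z=np.load(c+'.npz'); P,uv=pts(c,z['d'])
    b=(abs(P[:,0]-.57)<.15)&(abs(P[:,1]+.12)<.22)
    t=P[b&(P[:,2]>.17)&(P[:,2]<.185)&(abs(P[:,0]-.575)<.05)&(abs(P[:,1]+.085)<.05)]; print(c,'top n',len(t),t.mean(0) if len(t) else'',np.ptp(t,axis=0) if len(t) else '', np.median(t[:,2]) if len(t) else '')
    if len(t)>20:
        print('circ',cv2.minEnclosingCircle(t[:,:2].astype(np.float32)))
    # case top
    k=P[b&(abs(P[:,2]-.105)<.003)]; print('case top rect',cv2.minAreaRect(k[:,:2].astype(np.float32)))
    l=P[b&(P[:,2]>.122)&(P[:,2]<.152)&(P[:,1]>-.04)&(P[:,0]<.56)]
    print('lever',len(l)); print(np.round(l[np.argsort(l[:,1])][::max(1,len(l)//30)],3).tolist())
E
```

```text
scene top n 251 [ 0.58513438 -0.07673885  0.17486988] [0.06512039 0.07753582 0.01048773] 0.17554770362470604
circ ((0.5823705196380615, -0.07943553477525711), 0.039147526025772095)
case top rect ((0.5771197080612183, -0.14742141962051392), (0.2989111840724945, 0.2035638988018036), 88.18498992919922)
lever 146
[[0.522, -0.037, 0.148], [0.531, -0.03, 0.15], [0.523, -0.024, 0.15], [0.524, -0.021, 0.149], [0.52, -0.012, 0.143], [0.521, -0.009, 0.136], [0.52, -0.004, 0.147], [0.519, -0.004, 0.139], [0.518, 0.0, 0.137], [0.519, 0.003, 0.143], [0.516, 0.005, 0.137], [0.515, 0.01, 0.142], [0.514, 0.014, 0.129], [0.513, 0.015, 0.142], [0.513, 0.018, 0.134], [0.515, 0.02, 0.134], [0.516, 0.023, 0.141], [0.507, 0.026, 0.142], [0.515, 0.028, 0.138], [0.515, 0.031, 0.133], [0.513, 0.033, 0.138], [0.51, 0.035, 0.144], [0.518, 0.037, 0.132], [0.52, 0.039, 0.14], [0.513, 0.04, 0.146], [0.517, 0.041, 0.148], [0.518, 0.044, 0.137], [0.516, 0.046, 0.146], [0.518, 0.047, 0.136], [0.518, 0.051, 0.138], [0.516, 0.053, 0.146], [0.518, 0.055, 0.132], [0.515, 0.057, 0.137], [0.518, 0.059, 0.134], [0.516, 0.0
[... 406 characters left out ...]
.147], [0.533, -0.031, 0.152], [0.533, -0.03, 0.145], [0.528, -0.029, 0.145], [0.527, -0.027, 0.144], [0.522, -0.024, 0.152], [0.528, -0.02, 0.152], [0.519, -0.018, 0.148], [0.518, -0.015, 0.133], [0.521, -0.013, 0.142], [0.516, -0.012, 0.14], [0.517, -0.008, 0.146], [0.512, -0.007, 0.14], [0.513, -0.002, 0.14], [0.519, -0.0, 0.144], [0.513, 0.005, 0.136], [0.511, 0.007, 0.138], [0.509, 0.012, 0.147], [0.513, 0.018, 0.146], [0.507, 0.023, 0.147], [0.513, 0.026, 0.147], [0.516, 0.037, 0.147], [0.509, 0.042, 0.148], [0.51, 0.044, 0.144], [0.509, 0.047, 0.137], [0.514, 0.051, 0.149], [0.518, 0.054, 0.146], [0.508, 0.057, 0.146], [0.507, 0.06, 0.139], [0.505, 0.064, 0.131], [0.512, 0.07, 0.147]]
```

The scene image shows the nebuliser mid-table with the cover near (row 240, col 260) and the black lever tab at about (218, 281). The side image shows the cover at (228, 340) and the lever pointing left towards (215, 302). Both put the collar axis near (0.579, -0.072) and the tab near y = 0.06. Next I go above the cover with the gripper shut and look closely.

```bash
python3 -m jog '[[1,0.6,-1.4,1,0,0,0],[1,1.2,-2.8,2,0,0,0],[1,1.2,-2.8,2,0,0,0],[1,1.2,-2.8,2,0,0,0],[1,1.2,-2.8,2,0,0,0]]' 40
cat >> h.py <<'E'
def wpts(o,d,mask=None,p=None):
    m=bot.camera_model('wrist'); 
    if p is None: v,u=np.nonzero((d>0)&(mask if mask is not None else True))
    else: v,u=np.array(p).T
    x,y=(u-m['cx'])/m['fx'],(v-m['cy'])/m['fy']; r=np.hypot(x,y)+1e-9
    k=np.tan(r)/r; z=d[v,u]; X=np.c_[x*k*z,y*k*z,z,np.ones(len(z))]
    T=np.eye(4); T[:3,:3]=R.from_euler('xyz',o['tcp_rot'],degrees=True).as_matrix(); T[:3,3]=o['ee_pos']
    return (X@(T@np.array(m['tool_from_camera'])).T)[:,:3],np.c_[v,u]
E
python3 - <<'E'
from h import *
o=bot.get_obs(); im,d=bot.camera('wrist'); np.savez('w1',im=im,d=d,ee=o['ee_pos'],rot=o['tcp_rot'])
print(o['time'],o['ee_pos'],o['tcp_rot'],o['wrist_force'])
cv2.imwrite('pics/w1.png',im[:,:,::-1])
for l in('cover_top','lever_pad','clamp_lever','clamp_pivot'):
    for r in bot.regions_of('wrist',l)[:2]:
        P,_=wpts(o,d,r['pixels']); print(l,round(r['conf'],2),np.round(r['point']),r['pixels'].sum(),np.round(np.median(P,0),3) , np.round(np.percentile(P,[3,97],axis=0),3).tolist())
E
```

```text
time: 1.1
ee_pos: [0.5797, -0.0695, 0.2806]
tcp_rot: [-90.0, 0.1, 0.0]
wrist_force: [0.0, -0.6, -0.1]
opening: 0.0121
1.1 [ 0.57968623 -0.06953845  0.28055482] [-8.99809457e+01  6.40724540e-02  9.19634273e-03] [ 0.00204479 -0.6439012  -0.09867196]
cover_top 0.74 [202. 279.] 9840 [ 0.58  -0.064  0.17 ] [[0.538, -0.109, 0.158], [0.622, -0.026, 0.178]]
lever_pad 0.7 [101. 204.] 1585 [0.516 0.019 0.144] [[0.475, -0.05, 0.001], [0.533, 0.066, 0.15]]
lever_pad 0.37 [204. 278.] 9881 [ 0.58  -0.064  0.169] [[0.538, -0.11, 0.158], [0.622, -0.027, 0.178]]
clamp_lever 0.86 [102. 205.] 1466 [0.517 0.018 0.144] [[0.51, -0.05, 0.125], [0.534, 0.064, 0.15]]
```

View pics/w1.png

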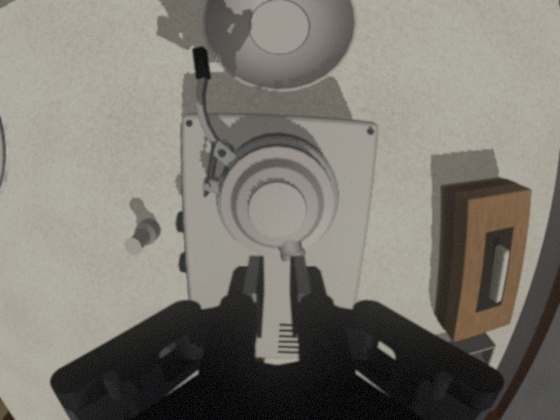

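The wrist view has up = +y and right = +x. The flat top is at about (210, 278), the pivot at (153, 222) and the black tab from (48, 199) to (78, 205). The basin lies beyond the lever's end, centred near (28, 280).

```bash
python3 - <<'E'
from h import *
z=np.load('w1.npz'); o=dict(ee_pos=z['ee'],tcp_rot=z['rot']); d=z['d']
for n,p in dict(top=(210,278),pivot=(153,222),tab0=(48,199),tab1=(78,205),tabL=(62,194),tabR=(62,208),lev=(100,203),basin_edge_front=(85,280),basin_left=(20,208)).items():
    print(n,np.round(wpts(o,d,p=[p])[0][0],4))
P,uv=wpts(o,d)
g=cv2.cvtColor(z['im'],cv2.COLOR_RGB2GRAY)[uv[:,0],uv[:,1]]
t=P[(abs(P[:,2]-.177)<.006)&(np.hypot(P[:,0]-.58,P[:,1]+.075)<.06)]; print('top z hist',np.histogram(t[:,2],12)); 
f=P[(P[:,2]>.1745)&(P[:,2]<.184)&(np.hypot(P[:,0]-.58,P[:,1]+.075)<.04)]
print('top',len(f),np.median(f,0),cv2.minEnclosingCircle(f[:,:2].astype(np.float32)))
k=P[(abs(P[:,2]-.105)<.004)&(abs(P[:,0]-.575)<.13)&(P[:,1]<.02)]; print(cv2.minAreaRect(k[:,:2].astype(np.float32)),k.max(0))
b=P[(g<45)&(P[:,2]>.12)&(P[:,2]<.16)&(P[:,1]>.01)&(abs(P[:,0]-.51)<.04)]; print('tab',len(b),b.mean(0),np.percentile(b,[2,98],axis=0),cv2.minAreaRect(b[:,:2].astype(np.float32)))
q=P[(P[:,2]>.03)&(P[:,2]<.06)&(P[:,1]>-.0)&(P[:,0]>.48)&(P[:,0]<.72)];print('basin rim',cv2.minEnclosingCircle(q[:,:2].astype(np.float32)),q[:,2].max())
E
```

```text
top [ 0.581  -0.0694  0.1773]
pivot [ 0.5335 -0.0267  0.1518]
tab0 [0.5138 0.0655 0.1468]
tab1 [0.5183 0.0388 0.1432]
tabL [0.509  0.0535 0.1449]
tabR [0.5185 0.055  0.1309]
lev [0.5152 0.0197 0.1381]
basin_edge_front [0.5837 0.0392 0.0436]
basin_left [0.5001 0.1211 0.0456]
top z hist (array([ 537,  349,  123,   69,   39,   32,   89,  494, 1008,  742,  216,
         22]), array([0.17100087, 0.17170989, 0.17241891, 0.17312793, 0.17383695,
       0.17454597, 0.175255  , 0.17596402, 0.17667304, 0.17738206,
       0.17809108, 0.1788001 , 0.17950913]))
top 2600 [ 0.58019448 -0.06939685  0.17718343] ((0.5824114084243774, -0.0803946927189827), 0.03410358726978302)
((0.5768009424209595, -0.14441347122192383), (0.29983824491500854, 0.2000923603773117), 87.40894317626953) [0.68178424 0.00881153 0.10899079]
tab 381 [0.51525671 0.05249642 0.14466134] [[0.50969089 0.03975448 0.13368437]
 [0.51979264 0.06544111 0.14777588]] ((0.5142698287963867, 0.052429165691137314), (0.009394903667271137, 0.02744697779417038), 6.5977277755737305)
basin rim ((0.5823416709899902, 0.07341790944337845), 0.11179440468549728) 0.05903492884166067
```

Measurements agree: the cover top is at (0.580, -0.069, 0.177), so about 9 mm proud, and the case centre plus its offset gives the same axis. Now I press.

```bash
python3 -m jog '[[1,0,0,-1.5,0,0,0],[1,0,0,-3,0,0,0],[1,0,0,-3.6,0,0,0],[1,0,0,-3.9,0,0,0],[1,0,0,-3.9,0,0,0]]'
python3 -m jog '[[1,0,0,-0.1,0,0,0],[1,0,0,-0.2,0,0,0],[1,0,0,-0.3,0,0,0],[1,0,0,-0.4,0,0,0],[1,0,0,-0.5,0,0,0]]'
```

```text
time: 1.85
ee_pos: [0.5796, -0.0697, 0.1833]
tcp_rot: [-90.0, 0.1, 0.0]
wrist_force: [0.1, -0.1, -0.2]
opening: 0.0003
time: 2.35
ee_pos: [0.5803, -0.07, 0.172]
tcp_rot: [-90.0, -0.1, -0.0]
wrist_force: [-0.2, -0.5, 5.3]
opening: 0.0002
```

```bash
python3 -m jog '[[1,0,0,-0.1,0,0,0],[1,0,0,-0.2,0,0,0],[1,0,0,-0.25,0,0,0],[1,0,0,-0.3,0,0,0],[1,0,0,-0.3,0,0,0]]'
```

```text
time: 2.85
ee_pos: [0.5805, -0.07, 0.1679]
tcp_rot: [-90.0, -0.3, -0.0]
wrist_force: [-7.0, 1.8, 25.3]
opening: 0.0003
```

```bash
python3 -m jog '[[1,0,0,-0.1,0,0,0],[1,0,0,-0.1,0,0,0],[1,0,0,-0.1,0,0,0],[1,0,0,-0.1,0,0,0]]'
python3 -m jog '[[1,0,0,0.4,0,0,0],[1,0,0,1,0,0,0],[1,0,0,2,0,0,0],[1,0,0,2.4,0,0,0],[1,0,0,2.4,0,0,0]]'
python3 - <<'E'
from h import *
o=bot.get_obs(); im,d=bot.camera('wrist'); print(o['time'],o['ee_pos'],o['wrist_force'])
P,uv=wpts(o,d)
f=P[(np.hypot(P[:,0]-.58,P[:,1]+.069)<.02)&(P[:,2]<.2)]; print(len(f),np.median(f,0),np.percentile(f[:,2],[10,90]))
g=cv2.cvtColor(im,cv2.COLOR_RGB2GRAY)[uv[:,0],uv[:,1]]
b=P[(g<45)&(P[:,2]>.12)&(P[:,2]<.16)&(P[:,1]>.01)&(abs(P[:,0]-.51)<.04)]; print('tab',len(b),b.mean(0),cv2.minAreaRect(b[:,:2].astype(np.float32)))
cv2.imwrite('pics/w2.png',im[:,:,::-1])
E
```

```text
time: 3.25
ee_pos: [0.5806, -0.0701, 0.1678]
tcp_rot: [-90.0, -0.4, -0.0]
wrist_force: [-13.4, 2.0, 39.0]
opening: -0.0001
time: 3.75
ee_pos: [0.5806, -0.0701, 0.2225]
tcp_rot: [-90.0, -0.1, 0.0]
wrist_force: [0.1, -0.2, -1.0]
opening: 0.0001
3.75 [ 0.58064459 -0.07008861  0.22251108] [ 0.07379801 -0.1634359  -1.00350805]
2691 [ 0.58001346 -0.06785056  0.16928937] [0.16851165 0.17008957]
tab 674 [0.51538113 0.05240412 0.14364357] ((0.5150485634803772, 0.04599567875266075), (0.009691860526800156, 0.04090685024857521), 7.443460464477539)
```

View pics/w2.png

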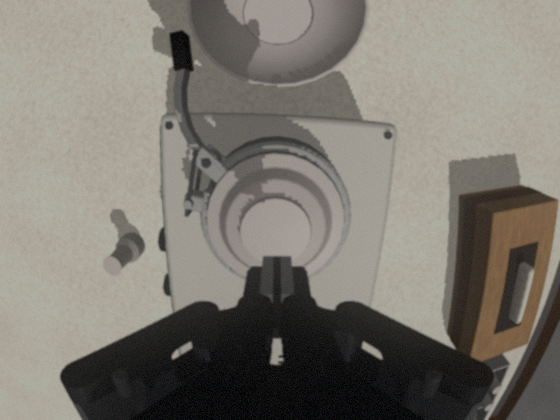

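The cover is home: the tip stopped at z = 0.168 under 39 N, and the camera reads the top at 0.169. The view shows the lever still open, with the tab at (50, 181) and the pivot at (162, 206). Pivot to tab measures about 81 mm, as it must. Next I move to the robot side of the tab and turn the tool so the flat sides of the shut fingers face it.

```bash
python3 -m jog '[[1,-0.8,0.9,0.2,0,0,1.7],[1,-1.6,1.8,0.2,0,0,3.4],[1,-2.4,2.7,0.2,0,0,5.1],[1,-3.2,3.6,0.2,0,0,6.8],[1,-3.8,4.5,0.2,0,0,8.5]]'
python3 -m jog '[[1,0,0,0,0,0,1.7],[1,0,0,0,0,0,3.4],[1,0,0,0,0,0,5.1],[1,0,0,0,0,0,6.8],[1,0,0,0,0,0,8.5]]'
python3 -m jog '[[1,0,0,0,0,0,1.7],[1,0,0,-0.5,0,0,3.4],[1,0,0,-1.5,0,0,4.4],[1,0,0,-2,0,0,4.4],[1,0,0,-2,0,0,4.4]]'
python3 - <<'E'
from h import *
o=bot.get_obs(); im,d=bot.camera('scene'); print(o['q'],o['ee_pos'],o['tcp_rot'])
cv2.imwrite('pics/s2.png',cv2.resize(im[140:300,180:380,::-1],None,fx=3,fy=3,interpolation=2))
E
```

```text
time: 4.3
ee_pos: [0.4835, 0.0432, 0.2248]
tcp_rot: [-89.9, 0.1, 42.8]
wrist_force: [-0.3, 0.8, 0.3]
opening: -0.0002
time: 4.8
ee_pos: [0.4846, 0.0425, 0.2247]
tcp_rot: [-89.9, 0.0, 85.4]
wrist_force: [0.3, 0.7, -0.2]
opening: -0.0001
time: 5.3
ee_pos: [0.4837, 0.0424, 0.1736]
tcp_rot: [-89.8, -0.1, 106.8]
wrist_force: [-0.4, -0.2, -0.1]
opening: 0.0002
[ 5.00853506e+00 -4.37172759e+00 -5.70880747e+00  8.89169421e+01
 -3.36025158e-04 -1.18329612e+01] [0.48372091 0.04239103 0.17356625] [-8.97513072e+01 -5.17604750e-02  1.06841385e+02]
```

View pics/s2.png

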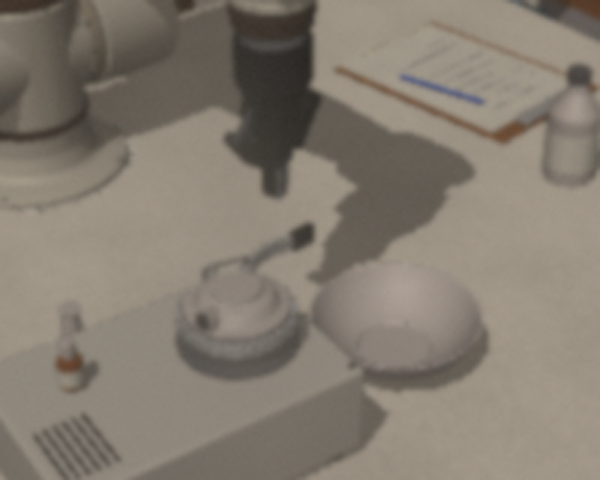

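The crop shows the shut fingers at (185, 273), on the robot side of the black tab at (237, 302), with the way down clear. I lower, and compute the arc.

```bash
python3 -m jog '[[1,0,0,-1,0,0,0],[1,0,0,-1.8,0,0,0],[1,0,0,-1.8,0,0,0]]'
python3 - <<'E'
from h import *
o=bot.get_obs(); print(o['ee_pos'],o['wrist_force'])
pv=np.array([.5335,-.0265]); e=o['ee_pos'][:2]
for off in(11,):
  for t in (107,101,95,89,83,77,71,65,59,53,47,41,35,29,23,17,13):
    a=np.radians(t); c=pv+.081*np.array([np.cos(a),np.sin(a)])+off/1e3*np.array([-np.sin(a),np.cos(a)])
    print(t,np.round(c,4),'units from now',np.round((c-e)/.025,2),'turn',round((t-106.8)/5,1))
E
```

```text
time: 5.65
ee_pos: [0.4841, 0.0424, 0.1298]
tcp_rot: [-89.8, -0.0, 106.9]
wrist_force: [-1.4, 0.1, 0.7]
opening: -0.0002
[0.48410576 0.04241862 0.12977367] [-1.44400798  0.10419968  0.66865788]
107 [0.4993 0.0477] units from now [0.61 0.21] turn 0.0
101 [0.5072 0.0509] units from now [0.93 0.34] turn -1.2
95 [0.5155 0.0532] units from now [1.26 0.43] turn -2.4
89 [0.5239 0.0547] units from now [1.59 0.49] turn -3.6
83 [0.5325 0.0552] units from now [1.93 0.51] turn -4.8
77 [0.541  0.0549] units from now [2.28 0.5 ] turn -6.0
71 [0.5495 0.0537] units from now [2.61 0.45] turn -7.2
65 [0.5578 0.0516] units from now [2.95 0.37] turn -8.4
59 [0.5658 0.0486] units from now [3.27 0.25] turn -9.6
53 [0.5735 0.0448] units from now [3.57 0.1 ] turn -10.8
47 [0.5807 0.0402] units from now [ 3.86 -0.09] turn -12.0
41 [0.5874 0.0349] units from now [ 4.13 -0.3 ] turn -13.2
35 [0.5935 0.029 ] units from now [ 4.38 -0.54] turn -14.4
29 [0.599  0.0224] units from now [ 4.6 -0.8] turn -15.6
23 [0.6038 0.0153] units from now [ 4.79 -1.09] turn -16.8
17 [0.6077 0.0077] units from now [ 4.95 -1.39] turn -18.0
13 [0.6099 0.0024] units from now [ 5.03 -1.6 ] turn -18.8
```

```bash
python3 -m jog '[[1,0.6,0.2,0,0,0,0],[1,0.93,0.34,0,0,0,-1.2],[1,1.26,0.43,0,0,0,-2.4],[1,1.59,0.49,0,0,0,-3.6],[1,1.93,0.51,0,0,0,-4.8]]'
python3 -m jog '[[1,0.34,0,0,0,0,-1.2],[1,0.68,-0.06,0,0,0,-2.4],[1,1.02,-0.14,0,0,0,-3.6],[1,1.02,-0.14,0,0,0,-3.6]]'
python3 - <<'E'
from h import *
o=bot.get_obs(); im,d=bot.camera('wrist'); print(o['ee_pos'],o['wrist_force'])
cv2.imwrite('pics/w3.png',im[:,:,::-1])
E
```

```text
time: 6.15
ee_pos: [0.5341, 0.0554, 0.1332]
tcp_rot: [-90.1, -0.0, 82.7]
wrist_force: [-1.6, -0.9, 0.2]
opening: 0.0001
time: 6.55
ee_pos: [0.5595, 0.0518, 0.1328]
tcp_rot: [-90.0, -0.0, 64.8]
wrist_force: [-2.7, 0.6, 2.0]
opening: 0.0003
[0.5595031  0.05176608 0.13278018] [-2.74696524  0.61361152  2.03322446]
```

View pics/w3.png

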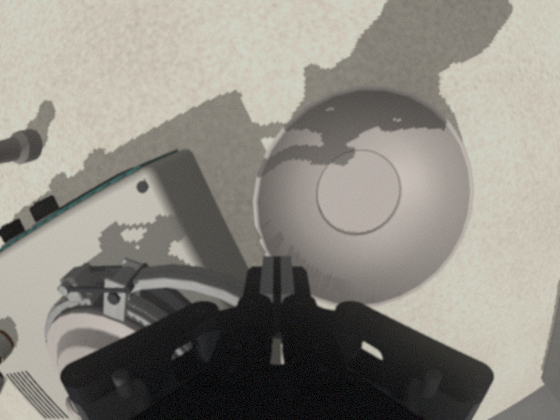

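The lever strip now runs from the pivot at (298, 112) to the fingertips at (265, 262), so it is following the push. I continue along the arc and go slightly lower.

```bash
python3 -m jog '[[1,0.32,-0.12,-0.08,0,0,-1.2],[1,0.62,-0.27,-0.15,0,0,-2.4],[1,0.91,-0.46,-0.15,0,0,-3.6],[1,1.18,-0.67,-0.15,0,0,-4.8],[1,1.43,-0.91,-0.15,0,0,-6.0]]'

```

```text
time: 7.1
ee_pos: [0.5947, 0.0292, 0.1286]
tcp_rot: [-90.0, -0.1, 34.9]
wrist_force: [-1.6, -0.0, -0.4]
opening: 0.0001
```

```bash
python3 -m jog '[[1,0.1,-0.12,0,0,0,-0.6],[1,0.1,-0.12,0,0,0,-0.6]]'
python3 - <<'E'
from h import *
o=bot.get_obs(); print(o['ee_pos'],o['wrist_force'],o['torque'])
for c in('wrist','scene'):
    im,d=bot.camera(c); np.savez('x'+c,im=im,d=d)
    if c=='wrist': P,uv=wpts(o,d); a=im[150:420,:400]
    else: a=cv2.resize(im[190:290,200:350],None,fx=3,fy=3,interpolation=2); P,uv=pts(c,d)
    l=P[(P[:,2]>.122)&(P[:,2]<.152)&(P[:,1]>-.0)&(np.hypot(P[:,0]-.5335,P[:,1]+.0265)<.11)]; print(c,len(l),np.round(np.percentile(l,[3,50,97],axis=0),3).tolist() if len(l) else '')
    cv2.imwrite(f'pics/x{c}.png',a[:,:,::-1])
A=cv2.imread('pics/xwrist.png');B=cv2.imread('pics/xscene.png'); C=np.zeros((570,450,3),np.uint8);C[:270,:400]=A;C[270:,:450]=B;cv2.imwrite('pics/x.png',C)
E
```

```text
time: 7.3
ee_pos: [0.5973, 0.0258, 0.1283]
tcp_rot: [-90.0, -0.1, 32.1]
wrist_force: [0.3, 0.4, 0.8]
opening: -0.0003
[0.59734981 0.0257619  0.12833798] [0.31011525 0.36177659 0.75985159] [-0.00499531 -0.06411323 -0.00488744]
wrist 2639 [[0.558, 0.001, 0.13], [0.582, 0.008, 0.142], [0.603, 0.038, 0.151]]
scene 137 [[0.568, 0.001, 0.128], [0.604, 0.007, 0.143], [0.619, 0.028, 0.151]]
```

View pics/x.png

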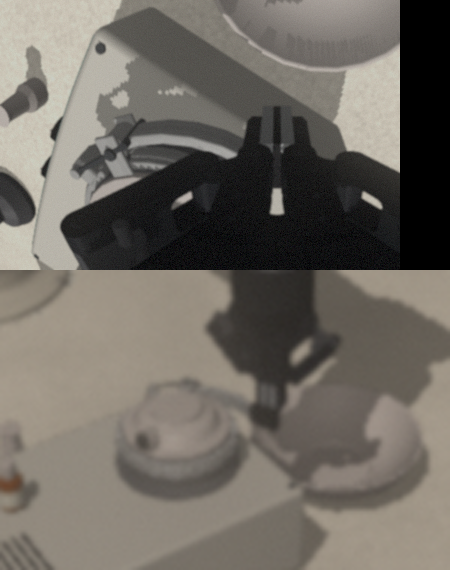

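The lever strip is still ahead of the fingers, with the tab at the fingertips at about (412, 262) in the lower crop. I keep pushing round.

```bash
python3 -m jog '[[1,0.1,-0.15,0,0,0,-0.6],[1,0.2,-0.3,0,0,0,-1.2],[1,0.28,-0.44,0,0,0,-1.8],[1,0.36,-0.6,0,0,0,-2.4],[1,0.36,-0.6,0,0,0,-2.4]]'

```

```text
time: 7.9
ee_pos: [0.606, 0.0109, 0.1278]
tcp_rot: [-90.0, -0.0, 20.1]
wrist_force: [0.3, 0.0, 0.3]
opening: -0.0003
```

```bash
python3 -m jog '[[1,0.06,-0.15,0,0,0,-0.4],[1,0.1,-0.3,0,0,0,-0.8],[1,0.1,-0.3,0,0,0,-0.8]]'
python3 - <<'E'
from h import *
o=bot.get_obs(); print(o['ee_pos'],o['wrist_force'])
im,d=bot.camera('scene'); P,uv=pts('scene',d)
l=P[(P[:,2]>.122)&(P[:,2]<.15)&(P[:,1]>-.025)&(np.hypot(P[:,0]-.5335,P[:,1]+.0265)<.11)]; print(len(l),np.round(l[np.argsort(l[:,0])][::max(1,len(l)//20)],3).tolist())
E
```

```text
time: 8.2
ee_pos: [0.6076, 0.0078, 0.1278]
tcp_rot: [-89.5, -0.1, 16.2]
wrist_force: [-5.6, 23.5, 3.5]
opening: -0.0002
[0.60758682 0.0078031  0.12782008] [-5.55661989 23.48978272  3.51596793]
169 [[0.531, -0.019, 0.149], [0.542, -0.02, 0.145], [0.553, -0.014, 0.145], [0.56, -0.012, 0.142], [0.57, -0.005, 0.141], [0.578, -0.024, 0.15], [0.582, -0.007, 0.145], [0.59, -0.009, 0.143], [0.595, -0.013, 0.145], [0.6, -0.023, 0.145], [0.603, -0.015, 0.14], [0.607, -0.008, 0.146], [0.61, -0.003, 0.146], [0.613, -0.012, 0.145], [0.617, -0.005, 0.147], [0.618, 0.012, 0.141], [0.619, 0.015, 0.147], [0.62, 0.007, 0.148], [0.622, 0.005, 0.146], [0.623, -0.013, 0.145], [0.625, -0.004, 0.128], [0.628, -0.01, 0.139]]
```

There is a firm stop of 23 N just where the locked pad should be (17° predicted, 16° reached). I back straight out, rise, and check.

```bash
python3 -m jog '[[1,-0.1,0.4,0,0,0,0],[1,-0.3,1.2,0,0,0,0],[1,-0.3,1.6,0.5,0,0,0],[1,-0.3,1.6,2.5,0,0,0],[1,-0.3,1.6,4,0,0,0]]'
python3 -m jog '[[1,-0.5,-1,1,0,0,0],[1,-0.8,-2,1.5,0,0,0],[1,-0.8,-2,1.5,0,0,0],[1,-0.8,-2,1.5,0,0,0]]'
python3 - <<'E'
from h import *
o=bot.get_obs(); im,d=bot.camera('wrist'); print(o['time'],o['ee_pos'],o['wrist_force'])
P,uv=wpts(o,d); f=P[(np.hypot(P[:,0]-.58,P[:,1]+.069)<.018)&(P[:,2]<.2)]; print('top',len(f),np.median(f,0) if len(f) else '')
cv2.imwrite('pics/w5.png',im[:,:,::-1])
g=cv2.cvtColor(im,cv2.COLOR_RGB2GRAY)[uv[:,0],uv[:,1]]
b=P[(g<50)&(P[:,2]>.12)&(P[:,2]<.15)&(abs(P[:,0]-.6)<.05)&(abs(P[:,1])<.05)]; print('tab',len(b),b.mean(0) if len(b) else '')
im,d=bot.camera('side'); P,uv=pts('side',d);f=P[(np.hypot(P[:,0]-.58,P[:,1]+.069)<.015)&(P[:,2]<.2)]; print('side top',len(f),np.median(f,0) if len(f) else '')
E
```

```text
time: 8.75
ee_pos: [0.6007, 0.0439, 0.2304]
tcp_rot: [-90.0, -0.0, 16.1]
wrist_force: [0.6, -0.1, 0.4]
opening: -0.0002
time: 9.15
ee_pos: [0.5812, -0.0068, 0.2659]
tcp_rot: [-90.0, -0.1, 16.0]
wrist_force: [0.3, -0.5, -0.5]
opening: 0.0001
9.15 [ 0.58123437 -0.00682585  0.26592954] [ 0.31736631 -0.52628208 -0.50588084]
top 363 [ 0.5693647  -0.0666881   0.16935454]
tab 272 [ 0.60944341 -0.00470893  0.14292996]
side top 65 [ 0.57955605 -0.06747994  0.17139338]
```

View pics/w5.png

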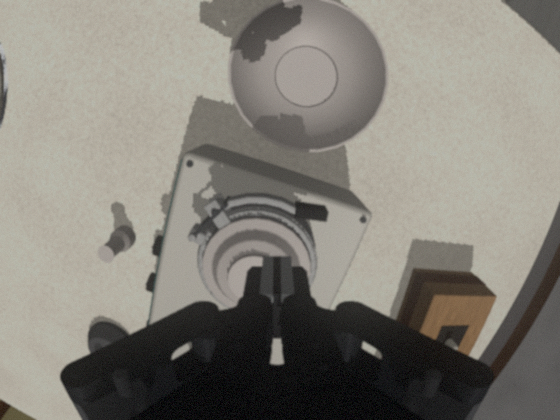

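The lever lies against the band, with the tab at (212, 311), or (0.609, -0.005) in the world, which is the predicted locked spot. The side camera reads the cover a little high, so I compare like with like before handing in.

```bash
python3 - <<'E'
from h import *
im,d=bot.camera('side'); a=np.load('side.npz')['d']
for n,x in(('before',a),('now',d)):
    P,_=pts('side',x); f=P[(np.hypot(P[:,0]-.58,P[:,1]+.069)<.018)&(P[:,2]<.2)]; print(n,len(f),np.round(np.percentile(f[:,2],[20,50,80]),4))
E
```

```text
before 93 [0.1786 0.1794 0.1803]
now 89 [0.1703 0.1715 0.1724]
```

```bash
python3 -c "
from workcell import bot
print(bot.job_done())"
```

```text
the job is handed in; nothing more can be done
None
```

I pressed the cover home and then pushed the clamp lever round until it locked against the band. The job was handed in at about 9 s of the 42 s allowed; no verdict is reported.

- **Cover:** the shut fingertips stopped rigidly at z = 0.168 m, moving only 0.1 mm as the force rose from 25 N to 39 N. That is the stated home height. The wrist and side cameras both show the top dropped about 8 mm.
- **Lever:** it met a firm 23 N stop at the predicted locked angle. After I withdrew, it stayed against the band with the tab at (0.609, -0.005), and the gripper was clear. I did not feel a separate snap, because the push force was near zero just before the stop.
- **Other things:** the last wrist picture shows the basin and mouthpiece standing as before. The rest I did not check one by one, but the arm never went near them.
- **Disagreement:** the cameras' absolute heights for the cover top read 1 to 3.5 mm above the fingertip stop (wrist 0.169 m, side 0.1715 m). The side camera read about 2 mm higher than the wrist camera both before and after pressing, which is about its stated calibration error. I trusted the rigid stop.

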